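Read the laser's power: open the shutter and hold the meter in the beam

ROBOT

A 7-joint arm with a two-finger parallel gripper is mounted at the origin on a cart in front of the work surface, level with it; the furniture and walls round the work are solid. World frame = base frame: x ahead of the robot, y to its left, z up, the work surface at z = 0. Lengths are in mm, angles in rad, forces in N, time in s.
With the tool pointing down it reaches from about 400 to 875 mm from the base axis. Payload 4.4 kg.
Tool frame: the origin (TCP) lies on the centre line of the jaws, within the pads' length; the fingertips stand 19 mm ahead of it and the grasp point (between the pads) is the TCP; z points along the fingers, y is the line along which they close (so a half turn about z gives the same grasp; the last joint's range is limited). The gripper opens to 85 mm and grips with 20 to 120 N. Pads are 22 mm wide; open, the fingers measure 114 mm over their backs; the gripper's body (76 mm by 85 mm) begins 54 mm behind the grasp point. The pads swing forward as they close: fully open they stand 13 mm farther back than shut.
Start: joints at [-1.229, 0.628, 0.038, 1.517, -0.027, 0.996, -0.02], TCP at [257.763, 596.721, 250.313] pointing down, gripper open.
Joint ranges: [-3.06, 3.06], [-0.37, 2.12], [-1.25, 1.32], [0.18, 2.47], [-1.1, 4.24], [0.23, 1.98], [-2.94, 2.94]. Speed limits (rad/s): [2.57, 2.57, 3.14, 3.14, 3.14, 3.14, 3.14].

INTERFACE

Orientations are given as [roll, pitch, yaw] about the fixed x, y, z axes, in that order (R = Rz(yaw) Ry(pitch) Rx(roll)).
In Python, from cell import ctrl, viewer, silhouettes gives the robot as it stands.
- The arm moves only by the shell command python3 -m creep 'ROWS'. ROWS is JSON, a list of rows, each an object with "jaw": the gripper command: -1 is shut, 1 is fully open, values between are in proportion; "xyz": the shift along the tool's x, y, z in mm, a list of three; "angular": the turn, a rotation vector about the tool's x, y, z in rad, a list of three. In form: [{"jaw": jaw, "xyz": [tx, ty, tz], "angular": [rx, ry, rz]}, ...]. A call has 1 to 12 rows; each row is the pose to reach, as a shift and turn from the pose commanded when the call began, along the tool's axes at that moment; what a row does not reach only later rows make up. A row lasts 1/8 s, in which the tool goes at most 62.5 mm and 10.7 degrees, less where a joint would pass 70% of its speed; a pose out of reach is approached as far as the arm can. A call with a gripper value outside its range is refused whole. The fingers move at their own pace and stop on an object; the grip force is fixed at half the most. Time passes only in rows, so rows that repeat a pose let the fingers close. It gives the time, the measured TCP pose, the force, the opening and the grip force at its end, in the units of the state.
- ctrl.read_state(): the state, without advancing time (a new reading comes with each control period).
- viewer.get_image(name): name is "scene" or "top"; returns (picture, depth): 400x640x3 uint8, red, green, blue; 400x640 float32, mm along the optical axis (not along the pixel's ray), 0 where there is no reading.
- viewer.camera_model(name): a dict with "fx", "fy", "cx", "cy" (pixels), "dist" ([k1, k2, p1, p2, k3] as OpenCV has them; the pictures are not rectified), "T" (4x4, takes a point from camera to world coordinates). Camera axes: x right, y down, z forward; pixel columns grow to the right and rows downward; lengths in mm; the calibration is good to about 2 mm. A picture is of the moment at which its call begins. camera_model takes no time and is no camera call.
- ctrl.finish_job(): hands the job in; it is judged then, once.
Trained networks look in the newest picture that a camera, given by its name, has taken for a name from the list of things; names that differ only in an ending like _2 or _b are one class to them, and where a whole thing is asked for, a point or a joint stands for the part that bears it (a point fixed in the world has none). Each returns a list of dicts, best first, with "score" (0 to 1); they miss things now and then, are a little off and sometimes report something else, mostly with a low value. They report only what shows in the picture. A call takes as long as a camera call.
- silhouettes(camera, target): "pixels" (400x640 bool, what is visible of it) and "xy" ([column, row] in pixels, amid what is visible of it).
The state is a dict: "clock": time; "qpos": joint angles; "qd": joint speeds; "tau": joint torques, N m; "eef_pos": TCP position; "tool_rot": TCP orientation; "force": force on the tool from outside, world axes, zero at the start; "torque": the same for the moment, N m; "width": finger opening in mm; "gripper_force": force on a finger pad.
Only numpy, scipy, OpenCV 4.12 (cv2) and the standard library are available. Lean on these libraries where they do the work, as an engineer would, in place of code of your own. Each camera call takes 0.05 s, during which the arm holds its last target. There are 200 camera calls.

TASK

Check the laser's output: swing the red-knobbed shutter lever on the laser fully over to open it, then draw the handheld power meter out of its inclined holster, turn it upright with the sensor end down, and bring it in between the shutter and the beam trap, its sensor window centred on the beam, a few centimetres in front of the shutter and squarely facing the laser. Finish there, holding the meter still in the air: do not put it down or let go. Do not knock the meter against the laser bench, and leave the other things on the table where they are.

Things in the scene. Friction and masses are not known exactly. Their poses are not given: they have to be found in the camera images.
- laser_bench: Dark breadboard 270 x 76 x 12 mm, fixed, with laser, shutter and beam trap on posts. Origin under its centre, on the table; x = beam direction, z up; beam at y = 0, 100 mm up. Along x: silver laser -157 to -92 mm, black clamp plate (42 mm square) at -98, aluminium shutter plate (42 mm wide, top 139 mm up) with front face at -78, black trap (38 mm wide) from +85. Between them nothing is over 17 mm.
- beam_port (a point): The point on the beam just in front of the shutter blade, 100 mm above the table (x = -73 mm in the laser bench's frame). Same axes as the laser bench: x points along the beam, away from the laser, z up.
- shutter (a joint): Lever angle, rad: 0 to 0.25 at the start (dark blade over the port), 1.2 fully open at its stop. Pivot parallel to the beam (laser_bench x), at y = 0, 124 mm above the table, x = -78 mm in the bench frame; the lever points up, leaning to the bench's -y by (0.6 - joint) rad, so opening swings the knob from -y to +y. It stays where it is left; about 1.5 N at the knob moves it.
- shutter_knob (a point): Centre of the red ball knob (15 mm diameter) at the lever's end, 38 mm from the pivot: about 155 mm above the table at both ends of its swing, 162 mm half way.
- holster: Black pocket on an aluminium foot (104 x 60 x 10 mm, fixed), about 95 mm high. Origin on the table, z up. The pocket leans 45 degrees from vertical to the holster's own -x; inside 27 mm wide (y), 12 mm thick, 88 mm deep. The grey camera and boxes on its right, from about 0.47 m ahead of the robot, are solid, about 0.2 m high with plugs on top: carry the meter in front of or above them.
- holster_mouth (a point): Middle of the pocket's mouth, 88 mm above the table. Same axes as the holster: the meter is drawn out along (-0.707, 0, 0.707).
- power_meter: Handheld power meter, 172 mm long, about 0.1 kg, in the holster, handle out. Origin: middle of the sensor end; z along it to the handle end, x the way window and display face, y across. Dark blade 24 mm wide (y), 10 mm thick (x), z = 0 to 94 mm; grey handle 34 mm wide, 14 mm thick, z = 92 to 172 mm, orange band at its foot. At the start the window looks up and to the holster's +x.
- sensor_window (a point): Centre of the round green sensor window (16 mm diameter, steel rim), on the blade's face 17 mm from the sensor end. Same axes as the meter: x points out of the window.
- meter_grip (a point): Middle of the handle, 140 mm from the sensor end on the meter's axis: a good place to grip, across its 34 mm width or its 14 mm thickness. Same axes as the meter.
- oil_bottle: Small amber dropper bottle with black cap, 29 mm wide, 83 mm high, origin under it. Leave alone.
- spare_ocular: Black eyepiece standing up, 42 mm wide, 60 mm high, origin under it. Leave alone.
- objective_case: White screw case with black lid, 44 mm wide, 60 mm high, origin under it. Leave alone.
- ball_driver: Ball driver with grey handle, lying, 180 mm long along its y axis, 23 mm high, origin under its middle. Leave alone.
- dust_cap: Round black dust cap, 35 mm wide, 12 mm high, origin under it. Leave alone.

How it is judged (in metres and radians):
On the way, in this order (a step that is already met when the one before it is completed fails the run):
1. the shutter lever is swung fully over and the shutter stands open (value of joint shutter above 1.05 rad), for 0.2 s.
2. the meter is drawn clear of the holster (z of power_meter in the frame of holster_mouth above 0.01 m and contact force between power_meter and holster below 0.05 N and contact force between power_meter and the fingers above 0.5 N), for 0.2 s.
At the end, for the whole second after the job is handed in: Shutter lever fully over (above 1.05 rad). Meter held in the fingers, still, touching neither bench nor holster, upright, sensor end down, window facing the laser (both within 0.22 rad), its centre 15 to 90 mm in front of the beam port and within 9 mm of the beam sideways and in height (value of joint shutter above 1.05 rad and x of sensor_window in the frame of beam_port between 0.015 and 0.09 m and y of sensor_window in the frame of beam_port between -0.009 and 0.009 m and z of sensor_window in the frame of beam_port between -0.009 and 0.009 m and x of beam_port in the frame of sensor_window above 0.01 m and angle between the x axis of sensor_window and the x axis of beam_port, either way round below 0.22 rad and angle between power_meter's own z axis and vertical below 0.22 rad and contact force between power_meter and the fingers above 0.5 N and contact force between power_meter and laser_bench below 0.05 N and contact force between power_meter and holster below 0.05 N and linear speed of power_meter below 0.03 m/s and angular speed of power_meter below 0.2 rad/s); the arm keeps its last pose, push and grip.
It fails at once if the meter is knocked against the laser bench (over 3 N) (contact force between power_meter and laser_bench above 3 N).
It fails at once if one of the other things (bottle, eyepiece, objective case, ball driver, dust cap) is pushed away (over 20 mm) (distance of any of oil_bottle, spare_ocular, objective_case, ball_driver, dust_cap from where it was at the start of the episode above 0.02 m).
It also fails if it takes over 58 s, if anything falls off the work surface, if the arm or the gripper's body presses on something with over 40 N, if the wrist force passes 120 N, or if a joint passes its speed limit or range.

## Working session

There is one attempt and no reset: what is moved stays moved. The work goes in short steps, Python scripts to look and compute and a shell command to move; the robot and the scene stay as the last step left them, time stands still between calls to the robot, and variables do not carry over. Pictures are saved under pics/ and viewed, at most 10 in all, crops included, and the job is handed in when it is done.

```bash
ls; mkdir -p pics; cat > h.py <<'E'
import numpy as np, cv2, pickle
from cell import ctrl, viewer, silhouettes
from scipy.spatial.transform import Rotation as R
def cloud(cam, depth):
    m=viewer.camera_model(cam)
    K=np.array([[m['fx'],0,m['cx']],[0,m['fy'],m['cy']],[0,0,1]])
    v,u=np.mgrid[0:400,0:640]
    n=cv2.undistortPoints(np.stack([u,v],-1).reshape(-1,1,2).astype(float),K,np.array(m['dist'],float)).reshape(400,640,2)
    P=np.dstack([n*depth[...,None],depth])
    T=np.array(m['T']); W=P@T[:3,:3].T+T[:3,3]
    W[depth<=0]=np.nan
    return W
E
python3 - <<'E'
from h import *
s=ctrl.read_state(); print(s)
for c in ['scene','top']:
    im,d=viewer.get_image(c); cv2.imwrite(f'pics/{c}0.png',im[...,::-1]); W=cloud(c,d)
    print(c,np.array(viewer.camera_model(c)['T']).round(2).tolist())
    for t in ['laser_bench','shutter_knob','shutter','holster','holster_mouth','power_meter','sensor_window','oil_bottle','spare_ocular','objective_case','ball_driver','dust_cap']:
        try:
            r=silhouettes(c,t)
        except Exception as e: print(t,e); continue
        for q in r[:2]:
            w=W[q['pixels']]; print(t,round(q['score'],2),np.round(q['xy']),q['pixels'].sum(),np.nanmedian(w,0).round(),np.nanpercentile(w,2,axis=0).round(),np.nanpercentile(w,98,axis=0).round())
E
```

```text
pics
{'clock': 0.0, 'qpos': array([-1.22880166,  0.62937195,  0.03842847,  1.5183991 , -0.02697374,
        0.99629891, -0.01999809]), 'qd': array([ 0.00030746,  0.000132  , -0.00053433,  0.00131225, -0.00018666,
       -0.00086669,  0.00070945]), 'tau': array([-2.54666829e-04, -5.63404119e+01,  1.22622963e+00, -1.93448675e+01,
        1.10331227e-02,  1.06277075e-02, -6.18609931e-06]), 'eef_pos': array([257.51294403, 596.15138885, 249.362144  ]), 'tool_rot': array([-3.13963352e+00,  4.20315621e-05,  2.73382443e+00]), 'force': array([-0.52935825, -0.07735412,  0.53993395]), 'torque': array([-0.02009326, -0.00933859, -0.01854894]), 'gripper_force': 0.0, 'width': 85.44577650495886}
scene [[0.47, -0.57, 0.67, -336.94], [-0.88, -0.3, 0.36, -486.32], [-0.01, -0.76, -0.65, 969.97], [0.0, 0.0, 0.0, 1.0]]
laser_bench 0.96 [423. 316.] 4626 [ 400. -347.   12.] [ 368. -478.    3.] [ 445. -211.  129.]
laser_bench 0.59 [248. 162.] 249 [715. 343.  31.] [704. 328.  -4.] [760. 395.  61.]
shutter_knob 0.75 [234. 191.] 633 [573. 299.  11.] [536. 273.  -2.] [642. 338.  82.]
shutter_knob 0.51 [395. 269.
[... 1438 characters left out ...]
4.] [644. 337.  85.]
holster_mouth 0.9 [218. 191.] 584 [596. 298.  13.] [547. 273.   4.] [644. 335.  86.]
holster_mouth 0.27 [209. 208.] 334 [535. 295. 127.] [505. 274.   0.] [576. 320. 151.]
power_meter 0.72 [210. 208.] 302 [539. 294. 125.] [506. 274.  80.] [578. 314. 151.]
sensor_window 0.61 [207. 211.] 325 [539. 294. 124.] [506. 274.  78.] [578. 316. 151.]
oil_bottle 0.44 [328. 268.] 104 [390. -19.  40.] [376. -34.  -3.] [403.  -6.  81.]
spare_ocular 0.66 [219. 192.] 593 [597. 298.  13.] [546. 273.   3.] [644. 341.  86.]
objective_case 0.68 [243. 160.] 270 [701. 236.  57.] [684. 218.  -4.] [742. 261.  63.]
ball_driver 0.78 [220. 269.] 218 [388. 286.  19.] [376. 247.   0.] [399. 326.  25.]
```

```bash
python3 - <<'E'
import cv2,numpy as np
a=cv2.imread('pics/scene0.png');cv2.imwrite('pics/s1.png',a)
b=cv2.imread('pics/top0.png')
c1=cv2.resize(b[120:300,150:290],None,fx=2.8,fy=2.8);c2=cv2.resize(b[200:300,380:520],None,fx=2.8,fy=2.8)
c2=np.vstack([c2,cv2.resize(a[240:320,330:470],(392,224))])
cv2.imwrite('pics/crop0.png',np.hstack([c1,c2]) if c1.shape[0]==c2.shape[0] else np.hstack([c1[:504],c2]))
E
```

```text
(no output)
```

View pics/s1.png

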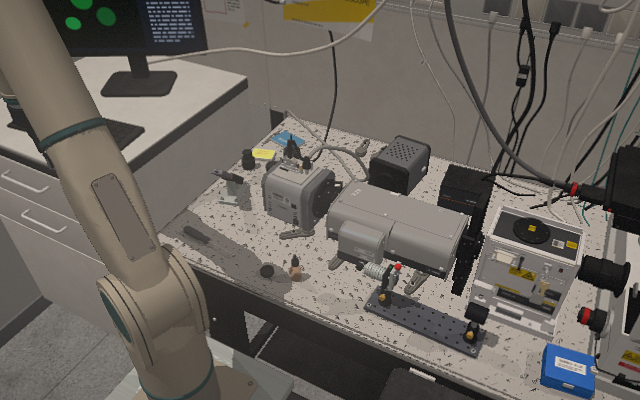

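View pics/crop0.png

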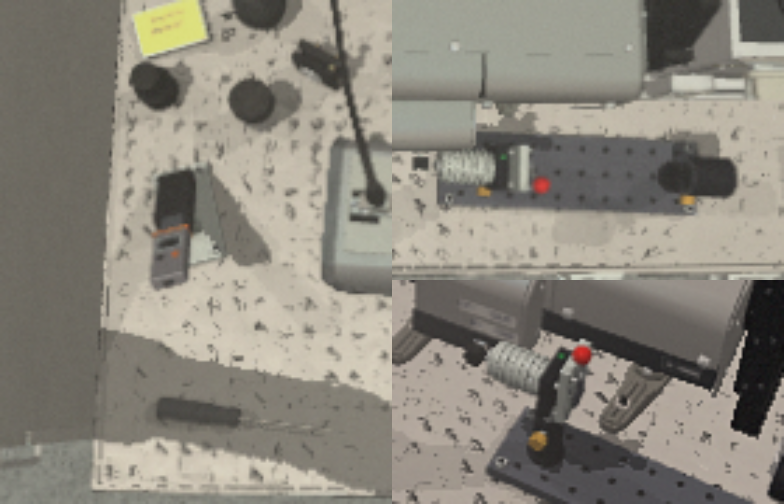

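View pics/top0.png

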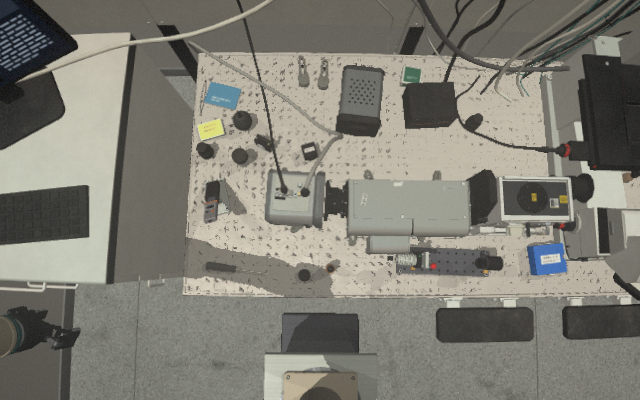

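The scene picture shows the bench at (423,316), with the laser on the left and the beam running to the right, towards world -y. The red knob is at (397,267) in the scene view and (433,266) in the top view, on the robot's side of the bench, so it gets pushed to world +x. In the top view the meter is at (210,205), with its handle pointing down the picture towards the robot (-x).

Next I measure the bench, knob and meter more exactly.

```bash
python3 - <<'E'
from h import *
hand={}
for c in ['scene','top']:
    im,d=viewer.get_image(c); W=cloud(c,d); f=im.astype(int)
    x,y,z=W[...,0],W[...,1],W[...,2]
    red=(f[...,0]>140)&(f[...,1]<80)&(f[...,2]<80)&(x>350)&(x<450)&(y<-200)&(y>-500)
    w=W[red]; print(c,'knob',red.sum(),np.nanmedian(w,0).round(1),np.nanmax(w,0).round(1),np.nanmin(w,0).round(1))
    r=silhouettes(c,'laser_bench')[0]['pixels']
    b=r&(abs(z-12)<4); p=W[b][:,:2].astype(np.float32)
    # plan-view fit with trimmed points
    print('bench rect',cv2.minAreaRect(p), 'z',np.nanmedian(W[b][:,2]), p.min(0),p.max(0))
    pl=r&(z>115)&(z<150)
    print('high',pl.sum(),np.nanpercentile(W[pl],[3,50,97],axis=0).round(1).tolist())
    rs=silhouettes(c,'power_meter')
    if rs:
        m=rs[0]['pixels']; m=cv2.erode(m.astype(np.uint8),np.ones((2,2)))>0
        w=W[m&(z>90)]; mu=np.median(w,0)
        w=w[np.linalg.norm(w-mu,axis=1)<70]; mu=w.mean(0); U=np.linalg.svd(w-mu,full_matrices=False)
        print('meter',len(w),mu.round(1),U[2].round(3).tolist(),(U[1]/len(w)**.5).round(1), [np.ptp((w-mu)@v).round(1) for v in U[2]])
        hand[c]=w
    org=(f[...,0]>150)&(f[...,1]<130)&(f[...,2]<90)&(x>450)&(x<600)&(y>240)&(y<340)
    print('band',org.sum(),np.nanmedian(W[org],0).round(1))
    h=silhouettes(c,'holster')[0]['pixels']
    q=h&(abs(z-10)<4); print('foot',q.sum(),cv2.minAreaRect(W[q][:,:2].astype(np.float32)))
    pk=(z>70)&(z<200)&(x>430)&(x<520)&(y>-330)&(y<-150)
    print('obst near bench x min by y',[(yy,np.nanmin(x[pk&(abs(y-yy)<15)]).round() if (pk&(abs(y-yy)<15)).any() else None) for yy in (-320,-290,-260,-230,-200,-170)], np.nanmax(z[pk]).round())
pickle.dump(hand,open('hand.pkl','wb'))
E
```

```text
scene knob 24 [ 394.9 -275.3  163.8] [ 399.6 -268.4  167.4] [ 389.6 -280.4  158.4]
bench rect ((408.9302673339844, -348.4903564453125), (270.5766906738281, 80.39671325683594), 87.80387115478516) z 10.925316904796205 [ 363.88852 -483.5246 ] [ 451.59134 -212.03064]
high 348 [[391.1, -473.6, 115.1], [404.0, -268.6, 118.2], [427.3, -213.7, 138.5]]
band 0 [nan nan nan]
foot 271 ((588.09130859375, 309.59991455078125), (108.43233489990234, 62.15874099731445), 13.205686569213867)
obst near bench x min by y [(-320, np.float64(468.0)), (-290, np.float64(470.0)), (-260, np.float64(430.0)), (-230, np.float64(430.0)), (-200, np.float64(430.0)), (-170, np.float64(430.0))] 183.0
top knob 22 [ 397.8 -273.2  163.4] [ 402.7 -269.6  170.4] [ 392.9 -325.9    7.5]
bench rect ((409.5355224609375, -348.09527587890625), (270.4548034667969, 76.41033935546875), 87.55713653564453) z 11.461811182704196 [ 368.1002 -482.9792] [ 450.83426 -211.57645]
high 368 [[394.8, -472.3, 115.2], [410.6, -264.2, 119.1], [430.9, -204.1, 139.9]]
meter 256 [533.5 290.4 127.8] [[-0.726, -0.14, 0.673], [-0.143, 0.988, 0.051], [0.672, 0.059, 0.738]] [25.1  8.9  3. ] [np.float64(86.3), np.float64(30.8), np.float64(15.8)]
band 4 [546.8 288.7 116. ]
foot 259 ((594.2761840820312, 306.34368896484375), (106.82746887207031, 56.705963134765625), 18.213518142700195)
obst near bench x min by y [(-320, np.float64(471.0)), (-290, np.float64(475.0)), (-260, np.float64(430.0)), (-230, np.float64(431.0)), (-200, np.float64(431.0)), (-170, np.float64(431.0))] 183.0
  return np.nanmean(a, axis, out=out, keepdims=keepdims)
```

```bash
cat >> h.py <<'E'
def rel(*targets):
    """targets: (xyz, Rotation); prints tool-frame shift & rotvec from the current pose"""
    s=ctrl.read_state(); p=s['eef_pos']; r0=R.from_euler('xyz',s['tool_rot'])
    print('at',p.round(1),s['tool_rot'].round(3),'q',s['qpos'].round(2),'t',round(s['clock'],2),'w',round(s['width'],1),'F',s['force'].round(1))
    for q,r in targets:
        print((r0.inv().apply(np.array(q)-p)).round(0).tolist(),(r0.inv()*r).as_rotvec().round(3).tolist())
def rot(z,y):
    z=np.array(z,float);z/=np.linalg.norm(z);y=np.array(y,float);y-=z*(y@z);y/=np.linalg.norm(y)
    return R.from_matrix(np.c_[np.cross(y,z),y,z])
E
python3 - <<'E'
from h import *
r=rot([0,0,-1],[1,0,0])
rel(([400,300,280],r),([470,0,280],r),([350,-273,260],r),([350,-273,166],r))
E
```

```text
at [257.8 596.7 250.3] [ 3.142 -0.     2.734] q [-1.23  0.63  0.04  1.52 -0.03  1.   -0.02] t 1.7 w 85.5 F [ 1.1 -0.3 -0.3]
[-248.0, -216.0, -30.0] [-0.0, -0.0, 1.163]
[-431.0, -464.0, -30.0] [-0.0, -0.0, 1.163]
[-430.0, -762.0, -10.0] [-0.0, -0.0, 1.163]
[-430.0, -762.0, 84.0] [-0.0, -0.0, 1.163]
```

```bash
python3 -m creep '[{"jaw":-1,"xyz":[-42,-36,-10],"angular":[0,0,0.1]},{"jaw":-1,"xyz":[-84,-72,-20],"angular":[0,0,0.25]},{"jaw":-1,"xyz":[-126,-108,-30],"angular":[0,0,0.4]},{"jaw":-1,"xyz":[-168,-144,-30],"angular":[0,0,0.55]},{"jaw":-1,"xyz":[-208,-180,-30],"angular":[0,0,0.7]},{"jaw":-1,"xyz":[-248,-216,-30],"angular":[0,0,0.85]},{"jaw":-1,"xyz":[-280,-260,-30],"angular":[0,0,1.0]},{"jaw":-1,"xyz":[-310,-304,-30],"angular":[0,0,1.16]},{"jaw":-1,"xyz":[-340,-345,-30],"angular":[0,0,1.16]},{"jaw":-1,"xyz":[-370,-385,-30],"angular":[0,0,1.16]},{"jaw":-1,"xyz":[-400,-425,-30],"angular":[0,0,1.16]},{"jaw":-1,"xyz":[-431,-464,-30],"angular":[0,0,1.16]}]'; python3 - <<'E'
from h import *
r=rot([0,0,-1],[1,0,0])
rel(([350,-273,260],r),([350,-273,166],r))
E
```

```text
clock: 3.2
eef_pos: [469.7, -1.6, 280.6]
tool_rot: [3.141, -0.0, 1.574]
force: [0.3, -0.2, -0.1]
width: 0.0
gripper_force: 0.0
at [469.7  -1.6 280.6] [ 3.141 -0.     1.574] q [-0.38  0.36  0.44  1.97 -0.2   0.85  0.17] t 3.2 w 0.0 F [ 0.3 -0.2 -0.1]
[-271.0, -121.0, 20.0] [0.001, -0.0, 0.003]
[-271.0, -121.0, 114.0] [0.001, -0.0, 0.003]
```

```bash
python3 -m creep '[{"jaw":-1,"xyz":[-50,-12,0],"angular":[0,0,0]},{"jaw":-1,"xyz":[-100,-30,4],"angular":[0,0,0]},{"jaw":-1,"xyz":[-150,-55,8],"angular":[0,0,0]},{"jaw":-1,"xyz":[-200,-85,12],"angular":[0,0,0]},{"jaw":-1,"xyz":[-250,-115,20],"angular":[0,0,0]},{"jaw":-1,"xyz":[-271,-121,40],"angular":[0,0,0]},{"jaw":-1,"xyz":[-271,-121,75],"angular":[0,0,0]},{"jaw":-1,"xyz":[-271,-121,105],"angular":[0,0,0]},{"jaw":-1,"xyz":[-271,-121,114],"angular":[0,0,0]},{"jaw":-1,"xyz":[-271,-121,114],"angular":[0,0,0]}]'; python3 - <<'E'
from h import *
rel()
im,d=viewer.get_image('scene'); cv2.imwrite('pics/s2.png',cv2.resize(im[200:340,320:520,::-1],None,fx=3,fy=3))
E
```

```text
clock: 4.45
eef_pos: [349.3, -271.6, 166.4]
tool_rot: [-3.141, -0.0, 1.574]
force: [-0.5, 0.8, -0.9]
width: -0.1
gripper_force: 0.0
at [ 349.3 -271.6  166.4] [-3.141 -0.     1.574] q [ 0.33  0.51  0.38  2.17 -0.37  0.53  0.99] t 4.45 w -0.1 F [-0.5  0.8 -0.9]
```

View pics/s2.png

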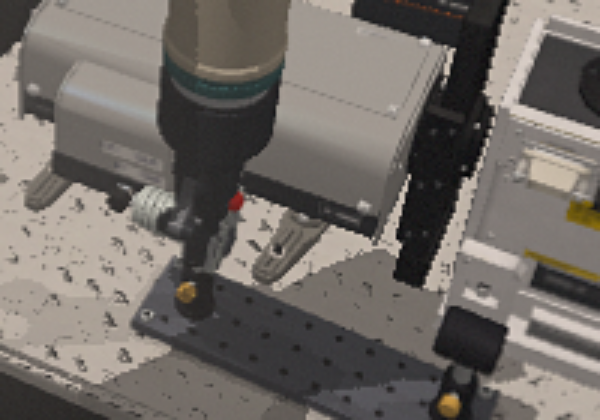

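The shut fingers stand on the robot's side of the knob, which shows at (235,200) in the crop just right of the fingers. I push to +x.

```bash
python3 -m creep '[{"jaw":-1,"xyz":[0,10,0],"angular":[0,0,0]},{"jaw":-1,"xyz":[0,20,0],"angular":[0,0,0]},{"jaw":-1,"xyz":[0,27,0],"angular":[0,0,0]},{"jaw":-1,"xyz":[0,34,0],"angular":[0,0,0]},{"jaw":-1,"xyz":[0,41,0],"angular":[0,0,0]},{"jaw":-1,"xyz":[0,48,0],"angular":[0,0,0]},{"jaw":-1,"xyz":[0,54,0],"angular":[0,0,0]},{"jaw":-1,"xyz":[0,60,0],"angular":[0,0,0]},{"jaw":-1,"xyz":[0,60,0],"angular":[0,0,0]}]'; cat > look.py <<'E'
from h import *
for c in ['scene','top']:
    im,d=viewer.get_image(c); W=cloud(c,d); f=im.astype(int); x,y,z=W[...,0],W[...,1],W[...,2]
    red=(f[...,0]>140)&(f[...,1]<80)&(f[...,2]<80)&(x>350)&(x<480)&(y<-240)&(y>-300)&(z>130)
    print(c,'knob',red.sum(),np.nanmedian(W[red],0).round(1))
E
python3 look.py
```

```text
clock: 5.62
eef_pos: [409.9, -271.3, 166.2]
tool_rot: [3.141, 0.0, 1.574]
force: [-1.5, 1.6, -0.5]
width: -0.3
gripper_force: 0.0
scene knob 1 [ 431.3 -278.4  164.2]
top knob 0 [nan nan nan]
  return np.nanmean(a, axis, out=out, keepdims=keepdims)
```

```bash
python3 -m creep '[{"jaw":-1,"xyz":[0,3,0],"angular":[0,0,0]},{"jaw":-1,"xyz":[0,6,0],"angular":[0,0,0]},{"jaw":-1,"xyz":[0,9,0],"angular":[0,0,0]},{"jaw":-1,"xyz":[0,9,0],"angular":[0,0,0]}]'; python3 look.py 2>/dev/null
```

```text
clock: 6.22
eef_pos: [417.2, -271.2, 166.0]
tool_rot: [-3.14, -0.001, 1.573]
force: [-4.2, -1.1, 0.9]
width: 0.0
gripper_force: 2.1
scene knob 1 [ 434.7 -282.6  156.8]
top knob 0 [nan nan nan]
```

```bash
python3 -m creep '[{"jaw":-1,"xyz":[0,4,0],"angular":[0,0,0]},{"jaw":-1,"xyz":[0,4,0],"angular":[0,0,0]},{"jaw":-1,"xyz":[0,4,0],"angular":[0,0,0]}]'; python3 -m creep '[{"jaw":-1,"xyz":[0,-20,0],"angular":[0,0,0]},{"jaw":-1,"xyz":[0,-50,-10],"angular":[0,0,0]},{"jaw":-1,"xyz":[0,-60,-60],"angular":[0,0,0]},{"jaw":-1,"xyz":[40,-40,-110],"angular":[0,0,0]}]'; python3 look.py 2>/dev/null
python3 - <<'E'
from h import *
yw=np.deg2rad(12); hx=np.array([np.cos(yw),np.sin(yw),0]); hy=np.array([-np.sin(yw),np.cos(yw),0])
g=np.array([523,288,127.])
for a in (45,30):
    z=np.sin(np.deg2rad(a))*hx-[0,0,np.cos(np.deg2rad(a))]
    r=rot(z,-hy); print(a); rel(([470,0,290],r),(g-120*z,r),(g,r))
E
```

```text
clock: 6.7
eef_pos: [417.9, -271.0, 165.7]
tool_rot: [-3.135, -0.003, 1.572]
force: [-11.3, -0.2, 3.4]
width: 0.1
gripper_force: 6.0
clock: 7.2
eef_pos: [380.6, -236.8, 274.9]
tool_rot: [3.139, 0.003, 1.566]
force: [2.3, -0.0, -0.0]
width: 0.1
gripper_force: 0.0
scene knob 2 [ 436.3 -279.5  158.6]
top knob 0 [nan nan nan]
45
at [ 386.7 -231.9  277.2] [3.130e+00 2.000e-03 1.581e+00] q [ 0.09  0.34  0.52  2.03 -0.23  0.82  0.75] t 7.3 w 0.1 F [ 0.6 -1.  -0.6]
[231.0, 86.0, -12.0] [-0.526, 0.65, 1.3]
[502.0, 58.0, 65.0] [-0.526, 0.65, 1.3]
[519.0, 140.0, 151.0] [-0.526, 0.65, 1.3]
30
at [ 386.7 -231.9  277.2] [3.130e+00 2.000e-03 1.581e+00] q [ 0.09  0.34  0.52  2.03 -0.23  0.82  0.75] t 7.3 w 0.1 F [ 0.6 -1.  -0.6]
[231.0, 86.0, -12.0] [-0.347, 0.432, 1.341]
[507.0, 82.0, 46.0] [-0.347, 0.432, 1.341]
[519.0, 140.0, 151.0] [-0.347, 0.432, 1.341]
```

```bash
python3 -m creep '[{"jaw":-1,"xyz":[50,25,-12],"angular":[0,0,0.15]},{"jaw":-1,"xyz":[100,45,-12],"angular":[0,0,0.3]},{"jaw":-1,"xyz":[150,65,-12],"angular":[0,0,0.45]},{"jaw":-1,"xyz":[200,80,-12],"angular":[0,0,0.6]},{"jaw":0,"xyz":[250,80,-12],"angular":[0,0,0.75]},{"jaw":0.3,"xyz":[300,75,-12],"angular":[0,0,0.9]},{"jaw":0.3,"xyz":[350,68,-12],"angular":[0,0,1.05]},{"jaw":0.3,"xyz":[400,60,-10],"angular":[0,0,1.2]},{"jaw":0.3,"xyz":[440,50,0],"angular":[0,0,1.36]},{"jaw":0.3,"xyz":[482,43,10],"angular":[0,0,1.36]},{"jaw":0.3,"xyz":[482,43,17],"angular":[0,0,1.36]}]'
cat > g.py <<'E'
from h import *
yw=np.deg2rad(12); hx=np.array([np.cos(yw),np.sin(yw),0]); hy=np.array([-np.sin(yw),np.cos(yw),0])
g=np.array([523,288,127.])
for a in (45,30):
    z=np.sin(np.deg2rad(a))*hx-[0,0,np.cos(np.deg2rad(a))]
    r=rot(z,-hy); print(a); rel((g-120*z,r),(g,r))
E
python3 g.py
```

```text
clock: 8.68
eef_pos: [421.8, 252.3, 254.8]
tool_rot: [-3.141, -0.001, 0.221]
force: [0.4, 0.0, 0.9]
width: 55.5
gripper_force: 0.0
45
at [421.8 252.3 254.8] [-3.141e+00 -1.000e-03  2.210e-01] q [-1.14  0.51  0.81  1.96 -0.48  0.87 -1.43] t 8.68 w 55.5 F [0.4 0.  0.9]
[22.0, -14.0, 43.0] [-0.006, 0.784, 0.011]
[106.0, -12.0, 128.0] [-0.006, 0.784, 0.011]
30
at [421.8 252.3 254.8] [-3.141e+00 -1.000e-03  2.210e-01] q [-1.14  0.51  0.81  1.96 -0.48  0.87 -1.43] t 8.68 w 55.5 F [0.4 0.  0.9]
[47.0, -13.0, 24.0] [-0.004, 0.523, 0.011]
[106.0, -12.0, 128.0] [-0.004, 0.523, 0.011]
```

```bash
python3 -m creep '[{"jaw":0.3,"xyz":[4,-3,8],"angular":[0,0.15,0]},{"jaw":0.3,"xyz":[8,-6,16],"angular":[0,0.3,0]},{"jaw":0.3,"xyz":[12,-9,24],"angular":[0,0.45,0]},{"jaw":0.3,"xyz":[16,-12,32],"angular":[0,0.6,0]},{"jaw":0.3,"xyz":[22,-14,43],"angular":[0,0.78,0.01]},{"jaw":0.3,"xyz":[22,-14,43],"angular":[0,0.78,0.01]},{"jaw":0.3,"xyz":[22,-14,43],"angular":[0,0.78,0.01]},{"jaw":0.3,"xyz":[22,-14,43],"angular":[0,0.78,0.01]}]'; python3 g.py
python3 - <<'E'
from h import *
c='top'
im,d=viewer.get_image(c); W=cloud(c,d)
cv2.imwrite('pics/t3.png',np.hstack([cv2.resize(im[150:290,150:290,::-1],None,fx=2.8,fy=2.8),cv2.resize(viewer.get_image('scene')[0][100:240,140:280,::-1],None,fx=2.8,fy=2.8)]))
E
```

```text
clock: 9.68
eef_pos: [447.9, 322.1, 313.6]
tool_rot: [3.095, -0.683, 0.195]
force: [-0.0, -0.0, -0.7]
width: 55.5
gripper_force: 0.0
45
at [447.9 322.1 313.6] [ 3.095 -0.683  0.195] q [-1.82  0.6   1.32  2.24 -1.1   0.23 -1.1 ] t 9.68 w 55.5 F [-0.  -0.  -0.7]
[-78.0, 46.0, 70.0] [0.056, 0.102, -0.008]
[-66.0, 39.0, 189.0] [0.056, 0.102, -0.008]
30
at [447.9 322.1 313.6] [ 3.095 -0.683  0.195] q [-1.82  0.6   1.32  2.24 -1.1   0.23 -1.1 ] t 9.68 w 55.5 F [-0.  -0.  -0.7]
[-47.0, 46.0, 71.0] [0.055, -0.159, -0.015]
[-66.0, 39.0, 189.0] [0.055, -0.159, -0.015]
```

View pics/t3.png

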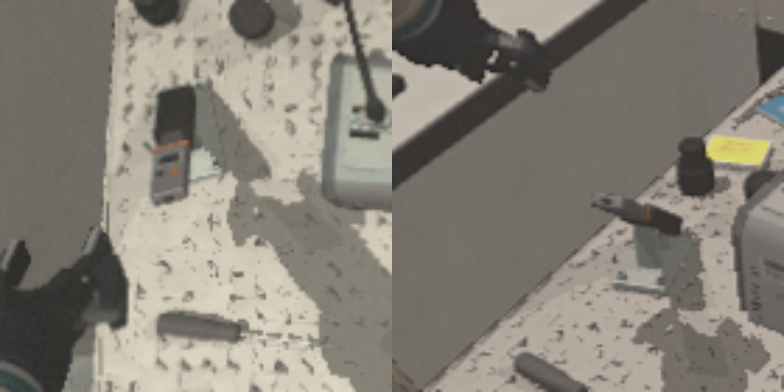

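The top crop shows the meter undisturbed, with its handle at (170,165) in the crop. The gripper is to its lower left: the arm ran into joint limits at 45°. I'll use a smaller tilt of about 20° and make up the rest at the end.

```bash
cat > g.py <<'E'
from h import *
yw=np.deg2rad(12); hx=np.array([np.cos(yw),np.sin(yw),0]); hy=np.array([-np.sin(yw),np.cos(yw),0])
g=np.array([523,288,127.])
for a in (20,):
    z=np.sin(np.deg2rad(a))*hx-[0,0,np.cos(np.deg2rad(a))]
    r=rot(z,-hy); print(a); rel((g-100*z,r),(g,r))
E
python3 g.py
```

```text
20
at [448.2 321.4 313.6] [ 3.095 -0.683  0.193] q [-1.82  0.6   1.32  2.24 -1.1   0.23 -1.1 ] t 9.78 w 55.2 F [ 0.9 -1.1 -0.1]
[-33.0, 43.0, 95.0] [0.054, -0.334, -0.022]
[-66.0, 38.0, 189.0] [0.054, -0.334, -0.022]
```

```bash
python3 -m creep '[{"jaw":0.3,"xyz":[-10,15,20],"angular":[0.02,-0.16,0]},{"jaw":0.3,"xyz":[-20,30,45],"angular":[0.05,-0.33,-0.02]},{"jaw":0.3,"xyz":[-33,43,75],"angular":[0.05,-0.33,-0.02]},{"jaw":0.3,"xyz":[-33,43,95],"angular":[0.05,-0.33,-0.02]},{"jaw":0.3,"xyz":[-33,43,95],"angular":[0.05,-0.33,-0.02]},{"jaw":0.3,"xyz":[-33,43,95],"angular":[0.05,-0.33,-0.02]}]'; python3 g.py
```

```text
clock: 10.52
eef_pos: [488.5, 282.1, 220.5]
tool_rot: [3.138, -0.352, 0.209]
force: [-0.4, 0.5, -0.2]
width: 55.6
gripper_force: 0.0
20
at [488.5 282.1 220.5] [ 3.138 -0.352  0.209] q [-1.32  0.65  1.02  2.11 -1.04  0.51 -0.97] t 10.53 w 55.6 F [-0.4  0.5 -0.2]
[1.0, 1.0, -0.0] [0.004, -0.003, -0.0]
[1.0, 1.0, 100.0] [0.004, -0.003, -0.0]
```

```bash
python3 -m creep '[{"jaw":0.3,"xyz":[0,0,30],"angular":[0,0,0]},{"jaw":0.3,"xyz":[0,0,60],"angular":[0,0,0]},{"jaw":0.3,"xyz":[0,0,80],"angular":[0,0,0]},{"jaw":0.3,"xyz":[0,0,100],"angular":[0,0,0]},{"jaw":0.3,"xyz":[0,0,100],"angular":[0,0,0]},{"jaw":0.3,"xyz":[0,0,100],"angular":[0,0,0]}]'; python3 g.py;python3 - <<'E'
from h import *
im,d=viewer.get_image('top')
cv2.imwrite('pics/t4.png',np.hstack([cv2.resize(im[150:270,150:270,::-1],None,fx=3.2,fy=3.2),cv2.resize(viewer.get_image('scene')[0][100:220,160:280,::-1],None,fx=3.2,fy=3.2)]))
E
```

```text
clock: 11.28
eef_pos: [523.8, 291.9, 129.9]
tool_rot: [3.134, -0.345, 0.212]
force: [-0.6, 0.1, 0.2]
width: 55.7
gripper_force: 0.0
20
at [523.8 291.9 129.9] [ 3.134 -0.345  0.212] q [-1.    0.71  0.55  2.08 -1.1   0.23 -0.92] t 11.28 w 55.7 F [-0.6  0.1  0.2]
[-3.0, 4.0, -98.0] [0.006, 0.004, 0.002]
[-2.0, 4.0, 2.0] [0.006, 0.004, 0.002]
```

View pics/t4.png

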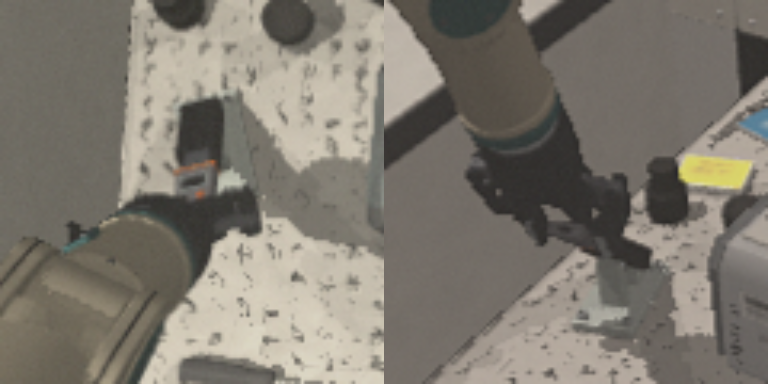

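Both views show the handle between the open fingers: top crop band at (195,165), gripper at (215,210). The arm is at joint limits and 4 mm off to the side, so I reduce the tilt slightly and recentre.

```bash
sed -i 's/(20,)/(14,)/' g.py; python3 -m creep '[{"jaw":0.3,"xyz":[-1,2,1],"angular":[0,-0.05,0]},{"jaw":0.3,"xyz":[-2,4,2],"angular":[0,-0.1,0]},{"jaw":0.3,"xyz":[-2,4,2],"angular":[0,-0.1,0]},{"jaw":0.3,"xyz":[-2,4,2],"angular":[0,-0.1,0]}]'; python3 g.py
```

```text
clock: 11.88
eef_pos: [522.7, 287.9, 127.0]
tool_rot: [3.136, -0.244, 0.211]
force: [0.5, -0.4, -0.3]
width: 55.6
gripper_force: 0.0
14
at [522.7 287.9 127. ] [ 3.136 -0.244  0.211] q [-1.04  0.76  0.69  2.01 -0.98  0.44 -1.03] t 11.88 w 55.6 F [ 0.5 -0.4 -0.3]
[0.0, 1.0, -100.0] [0.006, 0.0, 0.002]
[0.0, -0.0, 0.0] [0.006, 0.0, 0.002]
```

Exactly in place at 14° tilt. Close.

```bash
python3 -m creep '[{"jaw":0,"xyz":[0,0,0],"angular":[0,0,0]},{"jaw":-0.3,"xyz":[0,0,0],"angular":[0,0,0]},{"jaw":-1,"xyz":[0,0,0],"angular":[0,0,0]},{"jaw":-1,"xyz":[0,0,0],"angular":[0,0,0]},{"jaw":-1,"xyz":[0,0,0],"angular":[0,0,0]}]'; python3 - <<'E'
from h import *
rel()
yw=np.deg2rad(12); hx=np.array([np.cos(yw),np.sin(yw),0])
s=ctrl.read_state(); r0=R.from_euler('xyz',s['tool_rot']); print(r0.inv().apply((-hx+[0,0,1])/2**.5*100).round(), s['gripper_force'], r0.inv().apply([0,0,100]).round())
E
```

```text
clock: 12.5
eef_pos: [522.5, 288.4, 127.0]
tool_rot: [3.137, -0.243, 0.211]
force: [-3.5, 1.5, 5.3]
width: 33.7
gripper_force: 58.5
at [522.5 288.4 127. ] [ 3.137 -0.243  0.211] q [-1.04  0.76  0.69  2.   -0.98  0.44 -1.03] t 12.5 w 33.7 F [-3.5  1.5  5.3]
[-52.   0. -86.] 58.532372219633544 [ 24.   0. -97.]
```

```bash
python3 -m creep '[{"jaw":-1,"xyz":[-5,0,-9],"angular":[0,0,0]},{"jaw":-1,"xyz":[-10,0,-17],"angular":[0,0,0]},{"jaw":-1,"xyz":[-16,0,-26],"angular":[0,0,0]},{"jaw":-1,"xyz":[-21,0,-34],"angular":[0,0,0]},{"jaw":-1,"xyz":[-26,0,-43],"angular":[0,0,0]}]'
```

```text
clock: 13.12
eef_pos: [488.0, 279.8, 162.9]
tool_rot: [3.135, -0.244, 0.21]
force: [0.6, 0.1, -1.4]
width: 33.6
gripper_force: 58.2
```

```bash
python3 -m creep '[{"jaw":-1,"xyz":[-7,0,-11],"angular":[0,0,0]},{"jaw":-1,"xyz":[-13,0,-22],"angular":[0,0,0]},{"jaw":-1,"xyz":[-20,0,-33],"angular":[0,0,0]},{"jaw":-1,"xyz":[-27,0,-44],"angular":[0,0,0]},{"jaw":-1,"xyz":[-34,0,-56],"angular":[0,0,0]},{"jaw":-1,"xyz":[-41,0,-68],"angular":[0,0,0]},{"jaw":-1,"xyz":[-41,0,-68],"angular":[0,0,0]}]';python3 -c "
from h import *
rel()"
```

```text
clock: 14.0
eef_pos: [432.8, 269.3, 219.1]
tool_rot: [3.136, -0.244, 0.211]
force: [-0.2, -0.1, -1.9]
width: 33.4
gripper_force: 58.2
at [432.8 269.3 219.1] [ 3.136 -0.244  0.211] q [-1.32  0.56  0.94  2.15 -0.79  0.53 -1.2 ] t 14.0 w 33.4 F [-0.2 -0.1 -1.9]
```

```bash
python3 - <<'E'
from h import *
r1=rot([0,0,-1],[0.2,-1,0]); r2=rot([0,0,-1],[1,-.04,0])
rel(([410,255,330],r1),([400,240,345],r2),([435,0,345],r2),([420,-200,345],r2),([408,-340,345],r2))
E
```

```text
at [432.8 269.3 219.1] [ 3.136 -0.244  0.211] q [-1.32  0.56  0.94  2.15 -0.79  0.53 -1.2 ] t 14.0 w 33.4 F [-0.2 -0.1 -1.9]
[2.0, 10.0, -114.0] [0.004, -0.244, 0.013]
[-7.0, 23.0, -131.0] [0.166, -0.204, -1.313]
[-22.0, 265.0, -134.0] [0.166, -0.204, -1.313]
[-77.0, 457.0, -146.0] [0.166, -0.204, -1.313]
[-117.0, 591.0, -156.0] [0.166, -0.204, -1.313]
```

```bash
python3 -m creep '[{"jaw":-1,"xyz":[1,3,-30],"angular":[0,-0.08,0]},{"jaw":-1,"xyz":[2,6,-65],"angular":[0,-0.16,0]},{"jaw":-1,"xyz":[2,10,-100],"angular":[0,-0.24,0]},{"jaw":-1,"xyz":[0,14,-120],"angular":[0.02,-0.24,-0.16]},{"jaw":-1,"xyz":[-3,18,-131],"angular":[0.04,-0.24,-0.33]},{"jaw":-1,"xyz":[-7,23,-131],"angular":[0.06,-0.24,-0.5]},{"jaw":-1,"xyz":[-7,23,-131],"angular":[0.08,-0.23,-0.67]},{"jaw":-1,"xyz":[-7,23,-131],"angular":[0.1,-0.23,-0.84]},{"jaw":-1,"xyz":[-7,23,-131],"angular":[0.13,-0.22,-1.0]},{"jaw":-1,"xyz":[-7,30,-131],"angular":[0.15,-0.21,-1.16]},{"jaw":-1,"xyz":[-7,50,-131],"angular":[0.166,-0.204,-1.31]},{"jaw":-1,"xyz":[-7,75,-131],"angular":[0.166,-0.204,-1.31]}]'; python3 - <<'E'
from h import *
r2=rot([0,0,-1],[1,-.04,0])
rel(([435,0,345],r2),([420,-200,345],r2),([408,-340,345],r2))
E
```

```text
clock: 15.5
eef_pos: [411.4, 188.3, 344.2]
tool_rot: [-3.141, 0.0, 1.529]
force: [-0.1, -0.6, -1.1]
width: 33.7
gripper_force: 58.8
at [411.4 188.3 344.2] [-3.141  0.     1.529] q [-1.1   0.3   0.8   1.92 -0.25  1.02 -0.23] t 15.5 w 33.7 F [-0.1 -0.6 -1.1]
[-187.0, 31.0, -1.0] [-0.0, 0.0, -0.002]
[-388.0, 25.0, -1.0] [-0.0, 0.0, -0.002]
[-528.0, 19.0, -1.0] [-0.0, 0.0, -0.002]
```

```bash
python3 -m creep '[{"jaw":-1,"xyz":[-45,12,0],"angular":[0,0,0]},{"jaw":-1,"xyz":[-92,22,0],"angular":[0,0,0]},{"jaw":-1,"xyz":[-140,30,0],"angular":[0,0,0]},{"jaw":-1,"xyz":[-187,31,0],"angular":[0,0,0]},{"jaw":-1,"xyz":[-237,31,0],"angular":[0,0,0]},{"jaw":-1,"xyz":[-287,29,0],"angular":[0,0,0]},{"jaw":-1,"xyz":[-337,27,0],"angular":[0,0,0]},{"jaw":-1,"xyz":[-388,25,0],"angular":[0,0,0]},{"jaw":-1,"xyz":[-435,23,0],"angular":[0,0,0]},{"jaw":-1,"xyz":[-485,20,0],"angular":[0,0,0]},{"jaw":-1,"xyz":[-528,19,0],"angular":[0,0,0]},{"jaw":-1,"xyz":[-528,19,0],"angular":[0,0,0]}]'; cat > fin.py <<'E'
from h import *
bx=np.array([-.041,-.999,0]); by=np.array([.999,-.041,0]); t=np.deg2rad(31)
r=rot(np.sin(t)*bx-[0,0,np.cos(t)],by)
rel(([408,-340,300],r),([409,-335,223],r))
E
python3 fin.py
```

```text
clock: 17.0
eef_pos: [405.3, -343.9, 344.4]
tool_rot: [-3.14, 0.004, 1.52]
force: [0.5, 0.2, -1.2]
width: 33.5
gripper_force: 58.9
at [ 405.3 -343.9  344.4] [-3.14   0.004  1.52 ] q [ 0.1   0.46  0.83  1.73 -0.37  1.11  0.99] t 17.0 w 33.5 F [ 0.5  0.2 -1.2]
[4.0, 3.0, 44.0] [-0.004, -0.537, -0.009]
[10.0, 3.0, 121.0] [-0.004, -0.537, -0.009]
```

```bash
python3 -m creep '[{"jaw":-1,"xyz":[0,0,0],"angular":[0,-0.14,0]},{"jaw":-1,"xyz":[2,1,5],"angular":[0,-0.28,0]},{"jaw":-1,"xyz":[4,2,15],"angular":[0,-0.42,0]},{"jaw":-1,"xyz":[4,3,30],"angular":[0,-0.537,-0.01]},{"jaw":-1,"xyz":[4,3,44],"angular":[0,-0.537,-0.01]},{"jaw":-1,"xyz":[4,3,44],"angular":[0,-0.537,-0.01]},{"jaw":-1,"xyz":[4,3,44],"angular":[0,-0.537,-0.01]}]'
python3 fin.py; cat > meas.py <<'E'
from h import *
import sys
out=[]
for c in ['scene','top']:
    im,d=viewer.get_image(c); W=cloud(c,d); f=im.astype(int); x,y,z=W[...,0],W[...,1],W[...,2]
    for t in ('power_meter','sensor_window'):
        for q in silhouettes(c,t)[:1]:
            w=W[q['pixels']]; print(c,t,round(q['score'],2),q['xy'],q['pixels'].sum(),np.nanpercentile(w,[5,50,95],axis=0).round().tolist())
    if c=='scene':
        out.append(cv2.resize(im[150:350,320:520,::-1],None,fx=2.8,fy=2.8,interpolation=cv2.INTER_CUBIC))
    bl=(abs(x-409)<40)&(abs(y+340)<50)&(z>60)&(z<260)
    for lo in range(70,260,20):
        w=W[bl&(z>=lo)&(z<lo+20)]
        if len(w)>3: print(c,lo,len(w),np.percentile(w,[10,50,90],axis=0).round(1)[:, :2].tolist())
cv2.imwrite(sys.argv[1],out[0])
E
python3 meas.py pics/m1.png
```

```text
clock: 17.88
eef_pos: [409.9, -337.5, 301.5]
tool_rot: [-3.141, 0.537, 1.534]
force: [0.5, 0.8, -0.1]
width: 33.5
gripper_force: 58.8
at [ 409.9 -337.5  301.5] [-3.141  0.537  1.534] q [-0.41  0.56  1.11  2.06 -0.06  0.52  0.57] t 17.88 w 33.5 F [ 0.5  0.8 -0.1]
[-1.0, -2.0, 3.0] [0.001, -0.004, 0.004]
[42.0, -1.0, 66.0] [0.001, -0.004, 0.004]
scene power_meter 0.97 [424.0, 249.4] 429 [[388.0, -339.0, 164.0], [393.0, -334.0, 249.0], [424.0, -326.0, 325.0]]
scene sensor_window 0.97 [426.4, 246.0] 417 [[388.0, -339.0, 165.0], [393.0, -333.0, 247.0], [421.0, -326.0, 325.0]]
scene 150 33 [[388.4, -335.8], [390.9, -333.0], [402.2, -327.7]]
scene 170 50 [[389.5, -336.0], [391.9, -333.0], [406.0, -327.4]]
scene 190 47 [[390.4, -336.3], [392.8, -332.8], [405.6, -327.7]]
scene 210 51 [[391.5, -336.3], [393.8, -334.2], [407.1, -328.5]]
scene 230 37 [[389.2, -337.0], [392.8, -332.5], [406.8, -327.9]]
scene 250 35 [[387.9, -338.5], [389.6, -334.4], [405.5, -326.9]]
```

View pics/m1.png

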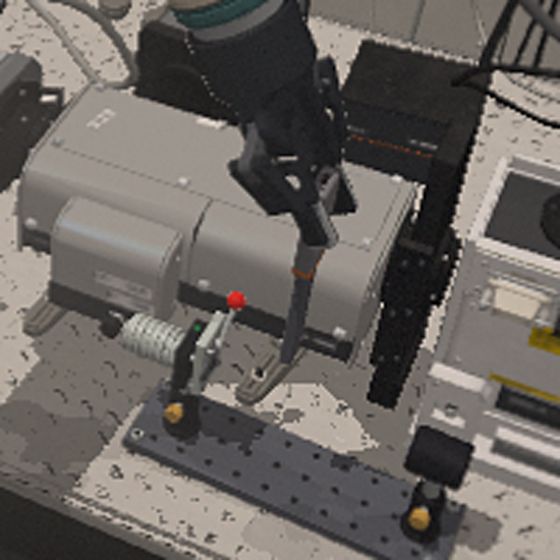

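The crop shows the meter upright, blade tip at about (290,355), between the shutter and the trap. The red knob is over to the far side at (235,300), so the shutter is open. Next I lower the meter and then measure it with a box fit.

```bash
python3 -m creep '[{"jaw":-1,"xyz":[10,-1,17],"angular":[0,0,0]},{"jaw":-1,"xyz":[21,-1,34],"angular":[0,0,0]},{"jaw":-1,"xyz":[31,-1,50],"angular":[0,0,0]},{"jaw":-1,"xyz":[42,-1,66],"angular":[0,0,0]},{"jaw":-1,"xyz":[42,-1,66],"angular":[0,0,0]},{"jaw":-1,"xyz":[42,-1,66],"angular":[0,0,0]}]'
cat > fit.py <<'E'
from h import *
from scipy.optimize import least_squares
bx=np.array([-.041,-.999,0]); by=np.array([.999,-.041,0]); B=np.array([409.2,-348.3,0])
c='scene'; im,d=viewer.get_image(c); W=cloud(c,d); q=silhouettes(c,'power_meter')[0]
m=cv2.erode(q['pixels'].astype(np.uint8),np.ones((2,2)))>0
s=ctrl.read_state(); tcp=s['eef_pos']; P=W[m]; P=P[np.isfinite(P).all(1)]; P=P[np.linalg.norm((P-tcp)[:,:2],axis=1)<40]
R0=np.c_[-bx,-by,[0,0,1]]; O0=tcp-[0,0,140]
def sdf(p,lo,hi):
    cc=(np.array(lo)+hi)/2; h=(np.array(hi)-lo)/2; a=abs(p-cc)-h
    return np.linalg.norm(np.maximum(a,0),axis=1)+np.minimum(a.max(1),0)
def pose(v): return R0@R.from_rotvec(v[3:]).as_matrix(), O0+v[:3]
def res(v):
    M,o=pose(v); L=(P-o)@M
    e=np.minimum(sdf(L,[-5,-12,0],[5,12,94]),sdf(L,[-7,-17,92],[7,17,172]))
    return np.r_[e, v[:3]*.5, v[3:]*20]
v=least_squares(res,np.zeros(6),loss='soft_l1',f_scale=2).x; M,o=pose(v)
print(q['score'],len(P),'dpos',v[:3].round(1),'drot(meter axes)',v[3:].round(3),'rms',np.sqrt(np.mean(res(v)[:len(P)]**2)).round(2),'lowest z',np.percentile(P[:,2],[0,1,3]).round(1))
w=o+M@[5,0,17]; e=w-B-[0,0,100]
print('window rel port: x %.1f y %.1f z %.1f'%(e@bx+73,e@by,e[2]),'tilt',np.degrees(np.arccos(M[2,2])).round(1),'facing',np.degrees(np.arccos(-M[:,0]@bx)).round(1))
f=im.astype(int); g=(f[...,1]>f[...,0]+25)&(f[...,1]>f[...,2]+15)&m; print('green',g.sum())
# lowest mask pixel vs. predicted tip
K=viewer.camera_model(c); T=np.linalg.inv(np.array(K['T'])); C=np.array([[K['fx'],0,K['cx']],[0,K['fy'],K['cy']],[0,0,1]])
def proj(X): return cv2.projectPoints(np.array(X,float).reshape(-1,1,3),cv2.Rodrigues(T[:3,:3])[0],T[:3,3],C,np.array(K['dist'],float))[0].reshape(-1,2)
cor=[o+M@[a,b,z] for z in (0,172) for a in (-5,5) for b in (-12,12)]
pc=proj(cor); vv,uu=np.nonzero(q['pixels']); print('tip px mask',vv.max(),'model',pc[:4,1].max().round(1),'cols at mid mask',[ (r,uu[vv==r].min(),uu[vv==r].max()) for r in (vv.max()-15,vv.max()-30)])
for zz in (30,60):
    p=proj([o+M@[a,b,zz] for a in (-5,5) for b in (-12,12)]); print('model z',zz,'row',p[:,1].mean().round(1),'cols',p[:,0].min().round(1),p[:,0].max().round(1))
rel()
E
python3 fit.py
```

```text
clock: 18.92
eef_pos: [409.2, -334.1, 223.1]
tool_rot: [-3.139, 0.538, 1.537]
force: [-0.8, 0.9, -0.3]
width: 33.5
gripper_force: 58.8
0.63 311 dpos [-8.8  6.7 -9.1] drot(meter axes) [ 0.042 -0.004  0.007] rms 1.04 lowest z [74.3 77.4 82.5]
window rel port: x 47.5 y -8.7 z -8.9 tilt 2.4 facing 1.5
green 0
tip px mask 303 model 304.2 cols at mid mask [(np.int64(288), np.int64(416), np.int64(422)), (np.int64(273), np.int64(418), np.int64(425))]
model z 30 row 290.5 cols 414.3 422.7
model z 60 row 281.0 cols 416.2 424.7
at [ 409.4 -334.   223.2] [-3.14   0.538  1.537] q [-0.31  0.66  0.96  2.16 -0.14  0.32  0.57] t 19.02 w 33.6 F [ 0.   0.  -0.9]
```

```bash
python3 -m creep '[{"jaw":-1,"xyz":[-2,2,-4],"angular":[-0.018,0,0.01]},{"jaw":-1,"xyz":[-4,3,-7],"angular":[-0.036,0,0.021]},{"jaw":-1,"xyz":[-4,3,-7],"angular":[-0.036,0,0.021]},{"jaw":-1,"xyz":[-4,3,-7],"angular":[-0.036,0,0.021]},{"jaw":-1,"xyz":[-4,3,-7],"angular":[-0.036,0,0.021]}]'
python3 fit.py; python3 - <<'E'
from h import *
bx=np.array([-.041,-.999,0]); by=np.array([.999,-.041,0]); B=np.array([409.2,-348.3,0])
for c in ('scene','top'):
    im,d=viewer.get_image(c); W=cloud(c,d); E=W-B; X,Y,Z=E@bx,E@by,E[...,2]
    a=(abs(X+78)<6)&(Z>105)&(Z<134)&(abs(Y)<35); b=(abs(X+80)<12)&(abs(Y)<30)&(abs(Z-139)<5); t=(X>80)&(X<140)&(Z>70)&(Z<160)&(abs(Y)<30)
    for n,k in (('front',a),('top',b),('trap',t)):
        if k.sum()>3: print(c,n,k.sum(),'x',np.percentile(X[k],[5,50,95]).round(1),'y',np.percentile(Y[k],[3,50,97]).round(1),'z',np.percentile(Z[k],[5,50,98]).round(1))
    if c=='scene': cv2.imwrite('pics/m2.png',cv2.resize(im[190:340,350:500,::-1],None,fx=4,fy=4,interpolation=cv2.INTER_CUBIC))
E
```

```text
clock: 19.65
eef_pos: [412.0, -333.5, 230.3]
tool_rot: [3.097, 0.537, 1.514]
force: [0.7, -0.5, 0.0]
width: 33.3
gripper_force: 58.8
0.68 297 dpos [-3.6 -2.8 -9.1] drot(meter axes) [-0.     0.056 -0.149] rms 1.92 lowest z [81.6 83.5 86.6]
window rel port: x 55.2 y -0.5 z -2.1 tilt 3.2 facing 9.2
green 0
tip px mask 298 model 301.1 cols at mid mask [(np.int64(283), np.int64(418), np.int64(423)), (np.int64(268), np.int64(419), np.int64(426))]
model z 30 row 287.5 cols 418.3 428.0
model z 60 row 278.0 cols 419.2 429.1
at [ 412.  -333.6  230.3] [3.097 0.537 1.514] q [-0.31  0.63  0.96  2.17 -0.15  0.29  0.57] t 19.75 w 33.6 F [ 0.5 -0.2 -0.3]
scene front 96 x [-83.  -76.6 -73.7] y [-31.5 -16.5   7.8] z [108.8 123.1 133.3]
scene top 74 x [-86.8 -81.4 -73.2] y [-20.    2.8  17.7] z [135.3 137.9 142.3]
scene trap 409 x [ 87.9 108.  127.1] y [-19.2 -11.    9.7] z [ 90.9 112.2 119.4]
top trap 281 x [ 85.1 100.9 125.6] y [-15.7   1.2  19. ] z [ 94.3 113.8 120.7]
```

View pics/m2.png

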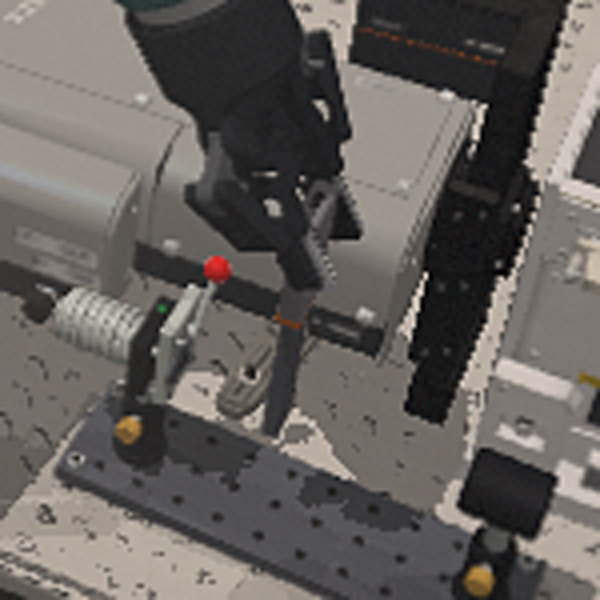

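```bash
python3 - <<'E'
s=open('fit.py').read()
s=s.replace("im,d=viewer.get_image(c); W=cloud(c,d); q=silhouettes(c,'power_meter')[0]","fr=[viewer.get_image(c) for _ in range(9)]; im=fr[0][0]; d=np.median([x[1] for x in fr],0); W=cloud(c,d); q=silhouettes(c,'power_meter')[0]")
s=s.replace("v[3:]*20]","v[3:]*np.array([20,150,150])]").replace("v[:3]*.5","v[:3]*.2")
s+='''
E=P-B; X,Y,Z=E@bx+73,E@by,E[:,2]
for lo in range(75,260,15):
    k=(Z>=lo)&(Z<lo+15)
    if k.sum()>4: print(lo,k.sum(),'x',np.percentile(X[k],[5,50,95]).round(1),'y',np.percentile(Y[k],[5,25,50,95]).round(1))
f=im.astype(int); org=(f[...,0]>f[...,1]+35)&m; print('orange',W[org].round(1).tolist())
'''
open('fit.py','w').write(s)
E
python3 fit.py
```

```text
0.55 286 dpos [-2.   6.5 -9.2] drot(meter axes) [-0.005 -0.004  0.006] rms 0.55 lowest z [83.2 85.1 89.6]
window rel port: x 46.8 y -0.3 z -1.8 tilt 0.4 facing 1.5
green 0
tip px mask 298 model 299.3 cols at mid mask [(np.int64(283), np.int64(417), np.int64(424)), (np.int64(268), np.int64(418), np.int64(426))]
model z 30 row 285.9 cols 415.8 424.2
model z 60 row 276.7 cols 417.5 426.0
at [ 412.  -333.6  230.4] [3.097 0.537 1.514] q [-0.31  0.63  0.96  2.17 -0.15  0.29  0.57] t 20.35 w 33.3 F [ 0.1  0.5 -0.6]
75 11 x [52.6 56.4 57.1] y [-12.3 -11.4 -10.9   7.7]
90 22 x [50.8 56.  57.3] y [-12.8 -12.2 -11.5   4.4]
105 28 x [49.4 55.4 57.1] y [-12.9 -12.4 -12.    5.8]
120 28 x [50.1 55.7 57.2] y [-12.8 -12.5 -11.9   6.5]
135 29 x [49.6 55.7 57.3] y [-13.4 -12.4 -11.8   4.3]
150 34 x [49.  54.4 57.4] y [-13.6 -12.9 -12.5   2.1]
165 17 x [48.1 53.8 59.4] y [-18.3 -17.9 -16.9 -10.8]
180 33 x [49.3 55.3 59.7] y [-18.  -17.6 -17.5 -12. ]
195 14 x [50.  55.1 59.9] y [-18.2 -17.9 -17.5 -15.3]
225 11 x [59.  59.3 59.8] y [-6.6 -0.7  4.7 11.2]
240 55 x [50.5 56.7 59.8] y [-16.   -9.8  -4.1   8.1]
orange [[392.1, -322.6, 180.0], [392.0, -325.0, 178.3], [391.5, -327.2, 179.8], [392.2, -329.0, 180.1], [393.2, -331.2, 177.2], [391.9, -333.5, 179.7]]
```

The nine-frame fit puts the window about 47 mm in front of the port, 0 mm off sideways and -2 mm in height. Tilt is 0.4° and facing error 1.5°. The crop shows the red knob at (217,270), over to the open side, with the meter hanging free. Handing in.

```bash
python3 -c "
from cell import ctrl
print(ctrl.finish_job())"
```

```text
the job is handed in; nothing more can be done
None
```

I opened the shutter and handed the job in with the meter held upright and still, its window about 47 mm in front of the beam port, within about 2 mm of the beam, and facing the laser to within about 1.5°; the hand-in call gave no verdict.

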